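Tip the drilled firebrick over the fence onto the hearth

TASK

Slide the standing firebrick squarely up against the front fence of the hearth, then tip it over that edge so that it lies flat on the bed with its drilled face up, and push it fully home and square against the back stop. It is soft, so feel for the stops and never press hard; do not lift it, and leave the other things on the bench where they are.

Things in the scene. Friction and masses are not known exactly. Their poses are not given: they have to be found in the camera images.
- brick: insulating firebrick: plain pale block, 100 mm (its x) by 104 mm (its y), 120 mm tall (its z), 0.6 to 0.95 kg, too wide to grip. Origin: middle of its underside. Starts upright on the bench before the fence, 12 to 45 mm short of it, up to 9 degrees askew; +x looks to the fence, the drilled face is -x. Soft: crushed by more than 60 N
- brick_centre (a point): middle of the brick, 60 mm over its underside, same axes. Pushed high up while short of the fence it may topple before it slides. Held by the fence it goes over by itself once it leans about 50 degrees (its rear foot edge lifts, its front foot creeps back up to 15 mm), then overhangs the fence by 10 to 20 mm. As it leans, its face drags hard on a fingertip that does not rise with it
- drilled_face (a point): middle of the brick's drilled face (3 rows of 3 dark pockets), the face that looks away from the fence at the start, 50 mm from the brick's middle
- hearth: steel hearth, fixed to the bench: bed plate 10 mm high, 120 mm wide (y), 125 mm long (x) up to the stop. Origin on the bench, under the middle of the front (fence) face; +x points from the fence to the stop, level, roughly along the bench to the robot's left; z up. Two 12 mm columns behind the stop (x = 150, y = +-48 mm) rise to 270 mm and run forward to carry the guard bar
- fence_edge (a point): middle of the fence's top edge (front edge of the bed), 10 mm over the bench; the fence face is upright, holds the brick's foot and the brick pivots over it
- stop_face (a point): middle of the back stop's face that looks to the fence, 125 mm from the fence; the stop stands 15 mm above the bed. This point is 7.5 mm above the bed
- guard_bar (a point): middle of the fixed level guard bar over the place before the fence: 18 mm thick, 132 mm + rounded ends long (along the hearth's y), axis 270 mm above the bench and 55 mm before the fence face. A hand held upright behind the brick runs against it: tools must lean 30 to 50 degrees, fingertips toward the hearth
- bench_awl: brass bead stamp with a turned wooden handle, 134 mm tall, 39 mm wide, standing on its face beyond the hearth; a bystander, origin at the middle of its underside
- graphite_block: dark flat graphite pad, 52x82x11 mm, beyond the hearth; a bystander, origin at the middle of its underside
- cork: scorched cork block, 30x60x24 mm, right of the torch; a bystander, origin at the middle of its underside
- slag: lump of black scrap glass, 34x52x26 mm, left of the torch; a bystander, origin at the middle of its underside
- small_hammer: small chasing hammer lying left of the torch, 138 mm long; a bystander, origin at the middle of its underside
- red_tin: shut red enamelled tin, 83x120x54 mm, at the left front of the bench; a bystander, origin at the middle of its underside
- file_1: file with a turned beech handle, 168 mm long, lying at the right behind the brick; a bystander, origin at the middle of its underside
- coral_stick_1: orange glass rod, 7 mm thick, 214 mm long, lying by the torch; a bystander, origin at the middle of its underside

How it is judged (in metres and radians):
On the way, in this order (a step that is already met when the one before it is completed fails the run):
1. the brick stands upright with its face squarely against the fence (x of brick_centre in the frame of hearth between -0.055 and -0.044 m and angle between brick_centre's own z axis and vertical below 0.06 rad and angle between the x axis of brick_centre and the x axis of hearth, either way round below 0.07 rad), for 0.1 s.
2. the brick lies on the hearth bed, drilled face up (angle between brick_centre's own z axis and vertical between 1.5 and 1.64 rad and height (world z) of drilled_face above 0.104 m and z of brick_centre in the frame of hearth between 0.055 and 0.065 m), for 0.2 s.
At the end, for the whole second after the job is handed in: The brick lies flat on the hearth bed (within about 4 degrees), drilled face up, its end within 5 mm of the back stop and square to it within 3.4 degrees, its middle within 20 mm of the hearth's middle line, at rest (all of step 2 and x of brick_centre in the frame of hearth between 0.06 and 0.069 m and y of brick_centre in the frame of hearth between -0.02 and 0.02 m and angle between the z axis of brick_centre and the x axis of hearth, either way round below 0.06 rad and linear speed of brick below 0.01 m/s); the robot touches nothing.
It fails at once if the brick is lifted instead of tipped over the edge (height (world z) of brick_centre above 0.115 m).
It fails at once if the soft brick is pressed with more than 60 N (contact force between the fingers and brick above 60 N).
It fails at once if a bystander is moved by more than 20 mm (distance of any of bench_awl, graphite_block, cork, slag, small_hammer, red_tin, file_1, coral_stick_1 from where it was at the start of the episode above 0.02 m).
It also fails if it takes over 45 s, if anything falls off the work surface, if the arm or the gripper's body presses on something with over 40 N, if the wrist force passes 120 N, or if a joint passes its speed limit or range.

ROBOT

A 7-joint arm with a two-finger parallel gripper is mounted at the origin on a cart in front of the work surface, level with it; the furniture and walls round the work are solid. World frame = base frame: x ahead of the robot, y to its left, z up, the work surface at z = 0. Lengths are in m, angles in degrees, forces in N, time in s.
With the tool pointing down it reaches from about 0.425 to 0.875 m from the base axis. Payload 4.7 kg.
Tool frame: the origin (TCP) lies midway between the tips of the shut fingers; the grasp point (between the pads) lies env.grip_point_offset behind it (env.grip_point_offset is the distance from the TCP to the grasp point, in m); x points along the fingers, y is the direction in which the jaws open and shut, and the axes are right-handed (so a half turn about x gives the same grasp; the last joint's range is limited). The gripper opens to 87 mm and grips with 3 to 60 N. Pads are 19 mm wide; open, the fingers measure 117 mm over their backs; the gripper's body (75 mm by 190 mm) begins 51 mm behind the grasp point.
Start: joints at [64.807, 18.392, -4.016, 83.108, 1.295, 78.541, -3.26], TCP at [0.285, -0.584, 0.223] pointing down, gripper open.
Joint ranges: [-163.93, 163.93], [-17.29, 119.83], [-79.2, 71.16], [3.27, 140.29], [-89.18, 269.18], [5.43, 117.66], [-154.24, 154.24]. Speed limits (degrees/s): [147.25, 147.25, 180, 180, 180, 180, 180].

INTERFACE

Orientations are given as [roll, pitch, yaw] about the fixed x, y, z axes, in that order (R = Rz(yaw) Ry(pitch) Rx(roll)).
In Python, from cell import readout, read_camera, camera_params, sign_off, spot_in, pinpoint, env gives the robot as it stands.
- The arm moves only by the shell command python3 -m pendant 'ROWS' [OPENING] [FORCE]. ROWS is a JSON object of lists of equal length, an entry for each row: "xyz": the shift along the world's x, y, z in m, a list of three; "turn": the turn about the world's z in rad. A call has 1 to 10 rows; each row shifts and turns the pose as measured when the row begins; what a row does not reach is not made up. A row lasts 1/8 s, in which the tool goes at most 62.5 mm and 10.7 degrees, less where a joint would pass 70% of its speed; a pose out of reach is approached as far as the arm can. A call is refused whole if a number of a shift passes 0.0625 or a number of a turn 0.188, either way. A call with a gripper value outside its range is refused whole. OPENING is the opening, from 0 (shut) to 1 (fully open), set as the call begins (- or left out, the last holds). The fingers move at their own pace and stop on an object; FORCE is the grip in N (left out, the last holds). Time passes only in rows, so rows that do not move let the fingers close. It gives the time, the measured TCP pose, the force and the opening at its end, in the units of the state.
- readout.get_obs(): the state, without advancing time (a new reading comes with each control period).
- read_camera(name): name is "side" or "top" or "wrist"; returns the picture (420x560x3 uint8, red, green, blue); there is no depth.
- camera_params(name): a dict with "fx", "fy", "cx", "cy" (pixels), "rvec" (rotation vector, rad) and "tvec" (3), from world to camera coordinates, as OpenCV has them; the wrist camera has in their place "hand_eye" (4x4, takes a point from camera to tool coordinates, whose origin is the TCP and whose axes are the tool frame's). Camera axes: x right, y down, z forward; pixel columns grow to the right and rows downward; lengths in m; the calibration is good to about 2 mm. A picture is of the moment at which its call begins: read the wrist's pose just before it. camera_params takes no time and is no camera call.
- sign_off(): hands the job in, once; it reports no verdict.
Trained networks look in the newest picture that a camera, given by its name, has taken for a name from the list of things; names that differ only in an ending like _2 or _b are one class to them, and where a whole thing is asked for, a point or a joint stands for the part that bears it (a point fixed in the world has none). Each returns a list of dicts, best first, with "score" (0 to 1); they miss things now and then, are a little off and sometimes report something else, mostly with a low value. They report only what shows in the picture. A call takes as long as a camera call.
- spot_in(camera, name): "at" ([x, y, z] in m, in the coordinates of the camera as it stood for that picture, good to about 4 mm: the middle of the surface that is visible of it).
- pinpoint(camera, name): "at" ([x, y, z] in m, in the coordinates of the camera as it stood for that picture, good to about 4 mm: a listed point, or the origin of a listed thing).
The state is a dict: "time_s": time; "qpos": joint angles; "joint_velocities": joint speeds; "effort": joint torques, N m; "tool_pos": TCP position; "tool_rot": TCP orientation; "force": force on the tool from outside, world axes, zero at the start; "wrist_torque": the same for the moment, N m; "grip_width": finger opening in m.
Only numpy, scipy, OpenCV 4.12 (cv2) and the standard library are available. Lean on these libraries where they do the work, as an engineer would, in place of code of your own. Each camera call takes 0.05 s, during which the arm holds its last target.

## Working session

There is one attempt and no reset: what is moved stays moved. The work goes in short steps, Python scripts to look and compute and a shell command to move; the robot and the scene stay as the last step left them, time stands still between calls to the robot, and variables do not carry over. Pictures are saved under pics/ and viewed, and the job is handed in when it is done.

```bash
ls; mkdir -p pics; cat > h.py <<'E'
import numpy as np, cv2
from scipy.spatial.transform import Rotation as R
from cell import readout, read_camera, camera_params, sign_off, spot_in, pinpoint, env
def T(name):
    p=camera_params(name)
    if 'rvec' in p:
        Rm=cv2.Rodrigues(np.array(p['rvec'],float))[0]; t=np.array(p['tvec'],float).ravel()
        return Rm.T, -Rm.T@t
    o=readout.get_obs(); Rt=R.from_euler('xyz',o['tool_rot'],degrees=True).as_matrix()
    H=np.array(p['hand_eye']); return Rt@H[:3,:3], Rt@H[:3,3]+np.array(o['tool_pos'])
def snap(name,f):
    im=read_camera(name); cv2.imwrite('pics/'+f,cv2.cvtColor(im,cv2.COLOR_RGB2BGR)); return im
def find(name,thing,fn=pinpoint):
    Rm,t=T(name); return [(np.round(Rm@np.array(d['at'])+t,4).tolist(),round(d['score'],2)) for d in fn(name,thing)[:2]]
def proj(name,pts):
    Rm,t=T(name);p=camera_params(name); q=(np.atleast_2d(pts)-t)@Rm
    return np.round(np.c_[p['fx']*q[:,0]/q[:,2]+p['cx'],p['fy']*q[:,1]/q[:,2]+p['cy']],1)
E
python3 - <<'E'
from h import *
o=readout.get_obs(); print(o); print(env.grip_point_offset)
for c in ['side','top']:
    snap(c,c+'0.png')
    for n in ['brick','brick_centre','drilled_face','hearth','fence_edge','stop_face','guard_bar']:
        print(c,n,find(c,n))
E
```

```text
pics
{'time_s': 0.0, 'qpos': array([64.80706857, 18.43996279, -4.01614627, 83.1766775 ,  1.29534039,
       78.53982462, -3.25885577]), 'joint_velocities': array([ 0.00641366, -0.05219449, -0.14701777,  0.01425138, -0.06187766,
        0.0007122 , -0.03778214]), 'effort': array([-6.14733472e-04, -4.91293466e+01, -4.04393105e-01, -3.12529528e+01,
       -6.38757111e-02,  4.38136014e-02,  1.57384120e-04]), 'tool_pos': array([ 0.28466046, -0.58372613,  0.2214358 ]), 'tool_rot': array([-86.95000003,  89.88864392, 119.05451601]), 'force': array([-0.03464538, -0.60784839,  0.69868836]), 'wrist_torque': array([0.00559999, 0.00951828, 0.03092367]), 'grip_width': 0.08726012234901667}
0.0187
side brick [([0.4759, -0.3558, 0.0003], 0.71)]
side brick_centre [([0.4796, -0.3549, 0.0589], 0.65), ([0.6056, -0.5082, -0.0026], 0.37)]
side drilled_face [([0.4838, -0.4077, 0.059], 0.62)]
side hearth [([0.4701, -0.2683, -0.0016], 0.77)]
side fence_edge [([0.4753, -0.2684, 0.0079], 0.88)]
side stop_face [([0.4621, -0.1454, 0.0183], 0.76)]
side guard_bar [([0.4769, -0.3266, 0.2679], 0.73), ([0.4823, -0.4073, 0.0579], 0.32)]
top brick [([0.4762, -0.3523, 0.0011], 0.77), ([0.4541, 0.1672, -0.0015], 0.57)]
top brick_centre []
top drilled_face [([0.4539, 0.1661, 0.001], 0.16)]
top hearth [([0.4693, -0.2664, 0.0007], 0.95)]
top fence_edge [([0.4709, -0.2699, 0.0128], 0.97)]
top stop_face [([0.4576, -0.1469, 0.0171], 0.61)]
top guard_bar [([0.474, -0.3233, 0.2691], 0.57), ([0.5536, 0.2073, -0.0], 0.37)]
```

View pics/side0.png

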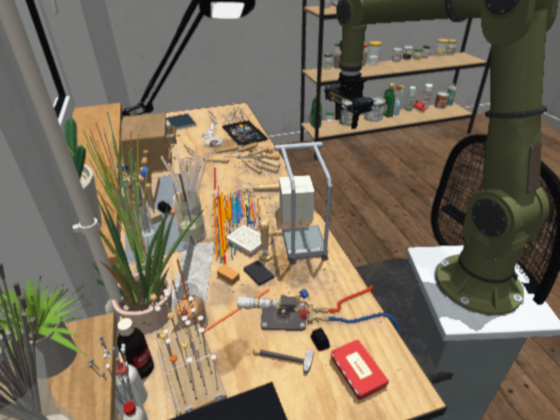

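View pics/top0.png

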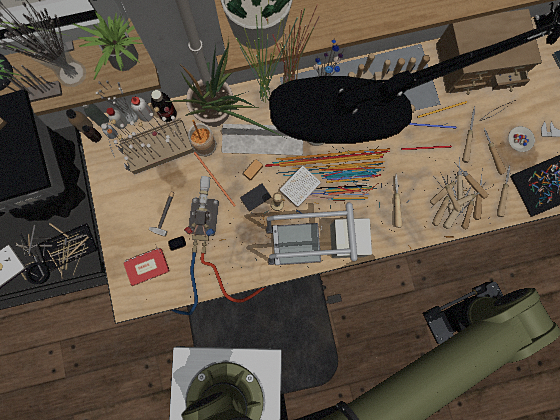

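```bash
python3 - <<'E'
from h import *
o=readout.get_obs(); print(R.from_euler('xyz',o['tool_rot'],degrees=True).as_matrix().round(3), np.degrees(np.arctan2(*o['tool_pos'][1::-1])))
for c in ['side','top']:
    im=snap(c,c+'1.png')
    r=(slice(120,280),slice(200,360)) if c=='side' else (slice(170,290),slice(230,400))
    cv2.imwrite('pics/'+c+'1z.png',cv2.cvtColor(cv2.resize(im[r],None,fx=4.5,fy=4.5,interpolation=cv2.INTER_CUBIC)[:600,:800],cv2.COLOR_RGB2BGR))
    for n in ['brick','brick_centre','drilled_face','hearth','fence_edge','stop_face','file_1','graphite_block','bench_awl']:
        print(c,n,find(c,n)[:1])
snap('wrist','w1.png')
E
```

```text
[[ 0.     0.438 -0.899]
 [-0.    -0.899 -0.438]
 [-1.     0.     0.   ]] -64.00002411828376
side brick [([0.4761, -0.3557, -0.0003], 0.64)]
side brick_centre [([0.4793, -0.3585, 0.0578], 0.66)]
side drilled_face [([0.3892, 0.2494, -0.0002], 0.18)]
side hearth [([0.471, -0.2687, 0.0005], 0.77)]
side fence_edge [([0.4753, -0.265, 0.01], 0.6)]
side stop_face [([0.4593, -0.1481, 0.0175], 0.67)]
side file_1 [([0.6082, -0.5075, 0.0001], 0.56)]
side graphite_block [([0.609, -0.0692, 0.0001], 0.81)]
side bench_awl [([0.5863, -0.1368, -0.0047], 0.65)]
top brick [([0.4767, -0.3542, 0.0032], 0.95)]
top brick_centre [([0.4575, 0.1657, 0.0016], 0.24)]
top drilled_face []
top hearth [([0.4704, -0.2674, -0.0003], 0.7)]
top fence_edge [([0.467, -0.2699, 0.0117], 0.91)]
top stop_face []
top file_1 [([0.6053, -0.5069, 0.0018], 0.6)]
top graphite_block [([0.6036, -0.0733, -0.0007], 0.91)]
top bench_awl [([0.5849, -0.1341, 0.0018], 0.59)]
```

```bash
python3 -m pendant --help | head -40
```

```text
invalid input: not JSON, or not a number
```

View pics/side1z.png

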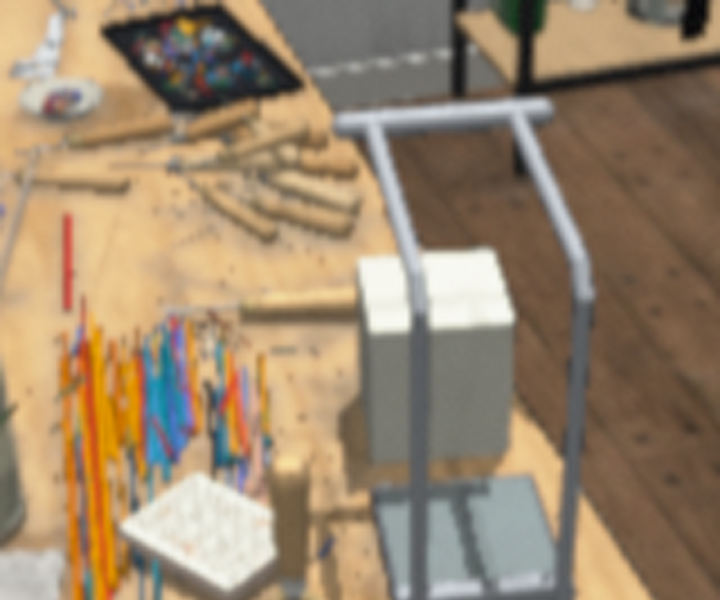

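View pics/top1z.png

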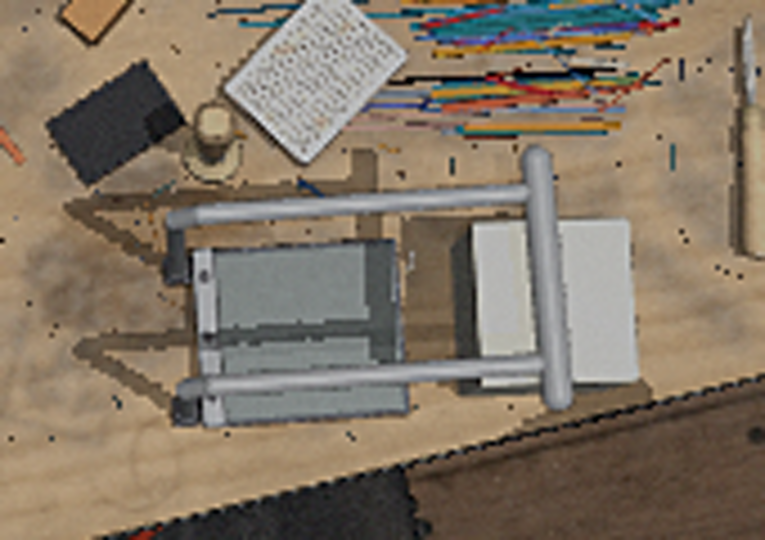

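View pics/w1.png

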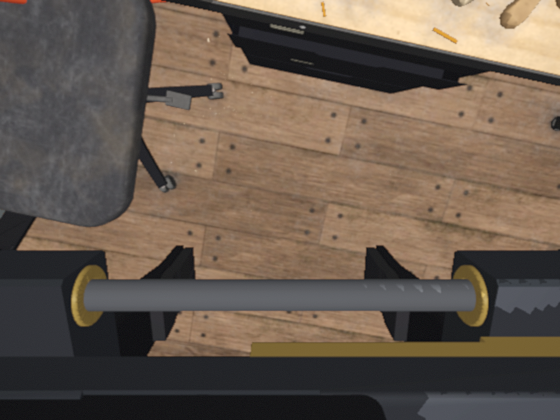

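```bash
cat >> h.py <<'E'
def unproj(name,uv,z):
    Rm,t=T(name);p=camera_params(name); uv=np.atleast_2d(uv).astype(float)
    d=np.c_[(uv[:,0]-p['cx'])/p['fx'],(uv[:,1]-p['cy'])/p['fy'],np.ones(len(uv))]@Rm.T
    s=(z-t[2])/d[:,2]; return t+d*s[:,None]
E
python3 - <<'E'
from h import *
f=lambda a,z:unproj('top',np.array(a)/4.5+[230-.4,170-.4],z)
def rep(P):
    print(P.round(4).tolist(), 'mean',P.mean(0).round(4))
    for i in range(len(P)):
        d=P[(i+1)%len(P)]-P[i]; print('  len %.4f az %.1f'%(np.hypot(*d[:2]),np.degrees(np.arctan2(d[1],d[0]))))
print('bed'); rep(f([[395,240],[408,412],[222,422],[213,248]],.01))
print('brick'); rep(f([[472,222],[632,220],[638,382],[481,385]],.12))
print('bar'); rep(f([[537,155],[558,400]],.279))
E
```

```text
bed
[[0.5279, -0.2614, 0.01], [0.4117, -0.2714, 0.01], [0.402, -0.1467, 0.01], [0.5193, -0.1379, 0.01]] mean [ 0.4652 -0.2044  0.01  ]
  len 0.1166 az -175.1
  len 0.1251 az 94.4
  len 0.1176 az 4.3
  len 0.1239 az -86.0
brick
[[0.526, -0.2999, 0.12], [0.5298, -0.401, 0.12], [0.428, -0.4041, 0.12], [0.4237, -0.3061, 0.12]] mean [ 0.4769 -0.3528  0.12  ]
  len 0.1011 az -87.8
  len 0.1019 az -178.3
  len 0.0981 az 92.5
  len 0.1025 az 3.4
bar
[[0.5423, -0.3162, 0.279], [0.4059, -0.3278, 0.279]] mean [ 0.4741 -0.322   0.279 ]
  len 0.1369 az -175.1
  len 0.1369 az 4.9
```

```bash
python3 -m pendant '{"xyz":[[0,0,0.01],[0,0,0.01],[0,0,0.01],[0,0,0.01],[0,0,0.01],[0,0,0.01],[0,0,0.01],[0,0,0.01],[0,0,0.01]],"turn":[0.175,0.175,0.175,0.175,0.175,0.175,0.175,0.175,0.175]}' 1
cat > st.py <<'E'
from h import *
o=readout.get_obs(); M=R.from_euler('xyz',o['tool_rot'],degrees=True).as_matrix()
az=lambda v:np.degrees(np.arctan2(v[1],v[0])).round(1)
p=o['tool_pos']; print('t',round(o['time_s'],2),'q',o['qpos'].round(1),'p',p.round(4),'r',np.hypot(*p[:2]).round(3))
x=M[:,0]; print('lean',np.degrees(np.arccos(-x[2])).round(1),'az',az(x),'jaw az',az(M[:,1]),'jaw elev',np.degrees(np.arcsin(M[2,1])).round(1),'F',o['force'].round(1),'g',round(o['grip_width'],4))
ex=np.array([np.cos(np.radians(94.6)),np.sin(np.radians(94.6))]); d=p[:2]-[.470,-.2665]; print('hearth',(d@ex).round(4),(d@[-ex[1],ex[0]]).round(4),p[2].round(4), 'Fx %.1f'%(o['force'][:2]@ex))
E
python3 st.py
```

```text
time_s: 2.98
tool_pos: [0.2845, -0.5835, 0.3141]
tool_rot: [-97.2, 89.9, -157.9]
force: [-0.0, 0.3, -0.4]
grip_width: 0.087
t 2.98 q [ 73.4  17.7 -15.7  74.2   4.8  88.7  87.6] p [ 0.2845 -0.5835  0.3141] r 0.649
lean 0.1 az -157.9 jaw az 29.2 jaw elev -0.1 F [-0.   0.3 -0.4] g 0.087
hearth -0.3011 0.2103 0.3141 Fx 0.3
```

```bash
python3 -m pendant '{"xyz":[[-0.025,0.052,0],[-0.025,0.052,0],[-0.025,0.052,0],[-0.025,0.052,0],[-0.025,0.052,0],[-0.025,0.052,0]],"turn":[0,0,0,0,0,0]}'
python3 st.py
```

```text
time_s: 3.72
tool_pos: [0.1577, -0.3204, 0.2979]
tool_rot: [165.4, 87.0, 104.3]
force: [-0.6, -0.2, 1.2]
grip_width: 0.0871
t 3.73 q [ 5.720e+01 -1.720e+01  2.500e+00  1.106e+02 -1.000e-01  8.950e+01
  8.840e+01] p [ 0.1577 -0.3204  0.2979] r 0.357
lean 3.0 az 104.3 jaw az 28.9 jaw elev 0.7 F [-0.6 -0.2  1.2] g 0.0871
hearth -0.0287 0.3157 0.2979 Fx -0.2
```

```bash
python3 -m pendant '{"xyz":[[-0.015,0.031,0],[-0.015,0.031,0],[-0.015,0.031,0]],"turn":[0,0,0]}'
python3 st.py
```

```text
time_s: 4.1
tool_pos: [0.1377, -0.2703, 0.2533]
tool_rot: [164.8, 79.2, 104.1]
force: [-0.3, -0.2, 0.5]
grip_width: 0.087
t 4.1 q [ 55.6 -17.3   4.6 116.2  -1.6  91.4  89.2] p [ 0.1377 -0.2703  0.2533] r 0.303
lean 10.8 az 104.1 jaw az 29.0 jaw elev 2.8 F [-0.3 -0.2  0.5] g 0.087
hearth 0.0228 0.3315 0.2533 Fx -0.1
```

```bash
python3 -m pendant '{"xyz":[[-0.015,0.031,0.03],[-0.015,0.031,0.03],[-0.015,0.031,0.03]],"turn":[0,0,0]}'
python3 st.py
```

```text
time_s: 4.47
tool_pos: [0.1143, -0.2204, 0.2973]
tool_rot: [164.0, 69.3, 103.3]
force: [0.4, -0.6, -0.4]
grip_width: 0.0868
t 4.47 q [ 55.9 -17.2   5.9 113.2  -3.8 103.9  90.2] p [ 0.1143 -0.2204  0.2973] r 0.248
lean 20.7 az 103.3 jaw az 28.3 jaw elev 5.6 F [ 0.4 -0.6 -0.4] g 0.0868
hearth 0.0745 0.3508 0.2973 Fx -0.6
```

```bash
python3 -m pendant '{"xyz":[[-0.022,0.025,0.02],[-0.022,0.025,0.02],[-0.022,0.025,0.02]],"turn":[0,0,0]}'
python3 st.py
```

```text
time_s: 4.85
tool_pos: [0.064, -0.1914, 0.3312]
tool_rot: [162.6, 61.7, 101.9]
force: [-0.2, 0.9, 0.4]
grip_width: 0.0865
t 4.85 q [ 65.7 -17.2   3.8 111.7  -3.4 113.4  97.8] p [ 0.064  -0.1914  0.3312] r 0.202
lean 28.3 az 101.9 jaw az 27.4 jaw elev 8.1 F [-0.2  0.9  0.4] g 0.0865
hearth 0.1074 0.3987 0.3312 Fx 0.9
```

```bash
python3 -m pendant '{"xyz":[[-0.012,0.03,0.01],[-0.012,0.03,0.01]],"turn":[0,0]}'
python3 st.py; python3 -c "
from h import *
print(np.array(camera_params('wrist')['hand_eye']).round(3))
snap('side','s2.png')"
```

```text
time_s: 5.1
tool_pos: [0.0483, -0.1636, 0.3343]
tool_rot: [161.2, 56.3, 100.6]
force: [-0.7, 0.1, 0.4]
grip_width: 0.0868
t 5.1 q [ 67.  -17.2   4.5 113.3  -3.8 117.2  99.5] p [ 0.0483 -0.1636  0.3343] r 0.171
lean 33.7 az 100.6 jaw az 26.4 jaw elev 10.3 F [-0.7  0.1  0.4] g 0.0868
hearth 0.1363 0.4121 0.3343 Fx 0.2
[[ 0.    -0.264  0.964 -0.162]
 [ 1.    -0.    -0.001  0.   ]
 [ 0.     0.964  0.264 -0.071]
 [ 0.     0.     0.     1.   ]]
```

View pics/s2.png

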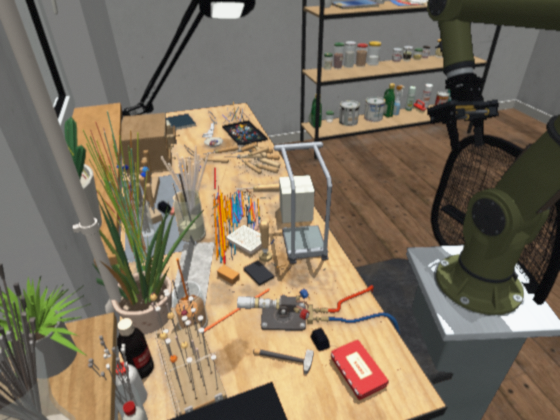

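```bash
python3 -m pendant '{"xyz":[[0.025,-0.055,0],[0.025,-0.055,0],[0.025,-0.055,0],[0.025,-0.055,0],[0.02,-0.045,0],[0,0,0],[0,0,0],[0,0,0],[0,0,0],[0,0,0]],"turn":[-0.1,-0.18,-0.18,-0.18,-0.18,-0.18,-0.18,-0.18,-0.18,-0.18]}'
python3 st.py
```

```text
time_s: 6.4
tool_pos: [0.175, -0.4338, 0.3244]
tool_rot: [162.9, 55.5, 0.6]
force: [0.7, -0.4, -0.2]
grip_width: 0.0873
t 6.4 q [ 75.1  -9.5  14.1 108.4 -32.5  82.   21.7] p [ 0.175  -0.4338  0.3244] r 0.468
lean 34.5 az 0.6 jaw az -75.2 jaw elev 9.6 F [ 0.7 -0.4 -0.2] g 0.0873
hearth -0.1431 0.3075 0.3244 Fx -0.4
```

```bash
python3 -m pendant '{"xyz":[[0,0,0],[0,0,0],[0,0,0],[0,0,0],[0,0,0],[0,0,0],[0,0,0],[0,0,0]],"turn":[-0.182,-0.182,-0.182,-0.182,-0.182,-0.182,-0.182,-0.182]}'
python3 st.py
```

```text
time_s: 7.4
tool_pos: [0.1709, -0.5014, 0.2789]
tool_rot: [171.5, 58.6, -47.0]
force: [-1.4, -0.8, 0.3]
grip_width: 0.0868
t 7.4 q [ 91.  -17.2  -9.3 118.6 -24.8  54.2 -36.7] p [ 0.1709 -0.5014  0.2789] r 0.53
lean 31.4 az -47.0 jaw az -129.7 jaw elev 4.4 F [-1.4 -0.8  0.3] g 0.0868
hearth -0.2101 0.3169 0.2789 Fx -0.6
```

```bash
python3 -m pendant '{"xyz":[[0.03,-0.05,0],[0.03,-0.05,0],[0.01,-0.02,0],[0,0,0]],"turn":[-0.1,-0.17,-0.17,-0.17]}'
python3 st.py
```

```text
time_s: 7.9
tool_pos: [0.228, -0.6031, 0.2728]
tool_rot: [171.5, 59.7, -76.6]
force: [0.0, 1.3, -0.5]
grip_width: 0.0867
t 7.9 q [ 91.6  -4.1 -27.1 107.8   6.1  46.3 -97. ] p [ 0.228  -0.6031  0.2728] r 0.645
lean 30.3 az -76.6 jaw az -159.2 jaw elev 4.3 F [ 0.   1.3 -0.5] g 0.0867
hearth -0.3161 0.2682 0.2728 Fx 1.3
```

```bash
python3 -m pendant '{"xyz":[[-0.015,0.05,0.01],[-0.015,0.05,0.01],[-0.015,0.05,0.01],[-0.015,0.05,0.01],[-0.015,0.045,0.01],[-0.015,0.04,0.01]],"turn":[-0.05,-0.05,0,0,0,0]}'
python3 st.py
```

```text
time_s: 8.65
tool_pos: [0.1973, -0.4665, 0.2476]
tool_rot: [166.7, 65.2, -86.2]
force: [-1.0, 0.2, 1.4]
grip_width: 0.0873
t 8.65 q [  53.3  -17.1    1.3  120.    15.7   56.7 -114.6] p [ 0.1973 -0.4665  0.2476] r 0.507
lean 24.8 az -86.2 jaw az -164.1 jaw elev 5.5 F [-1.   0.2  1.4] g 0.0873
hearth -0.1775 0.2879 0.2476 Fx 0.3
```

```bash
python3 -m pendant '{"xyz":[[-0.018,0.042,0.03],[-0.018,0.042,0.03],[-0.018,0.042,0.03],[-0.018,0.042,0.03],[-0.018,0.042,0.03],[-0.018,0.042,0.03]],"turn":[0,0,0,0,0,0]}'
python3 st.py
```

```text
time_s: 9.4
tool_pos: [0.1883, -0.401, 0.2286]
tool_rot: [154.5, 74.0, -97.7]
force: [-0.4, -0.3, 0.1]
grip_width: 0.0875
t 9.4 q [  55.   -17.3   -2.6  120.    11.6   66.2 -113.4] p [ 0.1883 -0.401   0.2286] r 0.443
lean 16.0 az -97.7 jaw az -163.1 jaw elev 6.8 F [-0.4 -0.3  0.1] g 0.0875
hearth -0.1115 0.2916 0.2286 Fx -0.2
```

```bash
python3 -m pendant '{"xyz":[[-0.025,0.058,0.06],[-0.025,0.058,0.06],[-0.025,0.058,0.06],[-0.02,0.045,0.05],[-0.02,0.045,0.05],[-0.02,0.045,0.05]],"turn":[0,0,0,0,0,0]}'
python3 st.py
```

```text
time_s: 10.15
tool_pos: [0.1805, -0.3267, 0.2509]
tool_rot: [110.6, 79.8, -140.6]
force: [-1.2, -1.1, -0.1]
grip_width: 0.087
t 10.15 q [  55.   -17.3   -6.5  116.5    8.3   81.1 -113.7] p [ 0.1805 -0.3267  0.2509] r 0.373
lean 10.2 az -140.6 jaw az -161.5 jaw elev 9.5 F [-1.2 -1.1 -0.1] g 0.087
hearth -0.0367 0.2934 0.2509 Fx -1.0
```

```bash
python3 -m pendant '{"xyz":[[0,0,0],[0,0,0],[0,0,0],[-0.016,0.03,0.03],[-0.016,0.03,0.03],[-0.016,0.03,0.03],[-0.016,0.03,0.03]],"turn":[0.15,0.15,0.12,0,0,0,0]}'
python3 st.py
```

```text
time_s: 11.02
tool_pos: [0.1783, -0.2753, 0.2854]
tool_rot: [39.3, 79.1, 173.7]
force: [0.4, -0.3, -0.3]
grip_width: 0.087
t 11.03 q [ 38.1 -17.2   5.3 112.6   8.1  93.3 -92.8] p [ 0.1783 -0.2753  0.2854] r 0.328
lean 10.9 az 173.7 jaw az -135.1 jaw elev 6.9 F [ 0.4 -0.3 -0.3] g 0.087
hearth 0.0146 0.2915 0.2854 Fx -0.4
```

```bash
python3 -m pendant '{"xyz":[[-0.018,0.028,0.02],[-0.018,0.028,0.02],[-0.018,0.028,0.02],[-0.018,0.028,0.02],[-0.018,0.028,0.02]],"turn":[0,0,0,0,0]}'
python3 st.py
```

```text
time_s: 11.65
tool_pos: [0.1487, -0.1938, 0.3251]
tool_rot: [11.7, 68.0, 147.1]
force: [0.3, 0.1, -0.8]
grip_width: 0.0868
t 11.65 q [ 35.6 -17.2   4.5 110.4   4.1 108.6 -94.4] p [ 0.1487 -0.1938  0.3251] r 0.244
lean 22.0 az 147.1 jaw az -133.8 jaw elev 4.4 F [ 0.3  0.1 -0.8] g 0.0868
hearth 0.0982 0.3144 0.3251 Fx 0.0
```

```bash
python3 -m pendant '{"xyz":[[-0.02,0.025,0.01],[-0.02,0.025,0.01],[-0.02,0.025,0.01],[-0.02,0.025,0.01]],"turn":[0,0,0,0]}'
python3 st.py
```

```text
time_s: 12.15
tool_pos: [0.1161, -0.1382, 0.3287]
tool_rot: [4.9, 57.9, 140.9]
force: [0.2, -0.5, -0.4]
grip_width: 0.087
t 12.15 q [ 34.8 -17.2   4.3 113.3   1.1 116.  -95.2] p [ 0.1161 -0.1382  0.3287] r 0.181
lean 32.1 az 140.9 jaw az -133.2 jaw elev 2.6 F [ 0.2 -0.5 -0.4] g 0.087
hearth 0.1562 0.3425 0.3287 Fx -0.5
```

```bash
python3 -m pendant '{"xyz":[[-0.018,0.022,0],[-0.014,0.017,0]],"turn":[0,0]}'
python3 st.py
```

```text
time_s: 12.4
tool_pos: [0.1045, -0.1178, 0.3199]
tool_rot: [3.8, 54.8, 140.1]
force: [0.9, 0.2, -0.1]
grip_width: 0.0873
t 12.4 q [ 43.5 -17.2  -3.2 115.6  -0.6 116.7 -93.1] p [ 0.1045 -0.1178  0.3199] r 0.157
lean 35.2 az 140.1 jaw az -133.0 jaw elev 2.2 F [ 0.9  0.2 -0.1] g 0.0873
hearth 0.1775 0.3524 0.3199 Fx 0.2
```

```bash
python3 -m pendant '{"xyz":[[0.03,-0.04,0],[0.03,-0.05,0],[0.02,-0.055,0],[0.018,-0.055,0],[0.018,-0.055,0],[0.018,-0.055,0],[0.018,-0.055,0],[0.018,-0.055,0],[0.018,-0.055,0]],"turn":[0,0,-0.1,-0.1,-0.1,-0.1,-0.1,-0.12,-0.12]}'
python3 st.py
```

```text
time_s: 13.52
tool_pos: [0.2901, -0.5691, 0.2675]
tool_rot: [1.6, 58.0, 94.5]
force: [1.6, 0.9, -0.0]
grip_width: 0.0873
t 13.53 q [  73.2   42.2  -14.3   50.3   -4.1  117.6 -118.1] p [ 0.2901 -0.5691  0.2675] r 0.639
lean 32.0 az 94.5 jaw az -176.9 jaw elev 0.9 F [ 1.6  0.9 -0. ] g 0.0873
hearth -0.2872 0.2036 0.2675 Fx 0.8
```

```bash
python3 -m pendant '{"xyz":[[0.05,0.01,-0.01],[0.05,0.02,-0.015],[0.05,0.03,-0.02],[0.044,0.035,-0.02],[0,0.03,-0.02]],"turn":[0,0,0,0,0]}'
python3 st.py
```

```text
time_s: 14.15
tool_pos: [0.483, -0.4447, 0.1717]
tool_rot: [2.4, 57.2, 94.3]
force: [-0.3, -0.5, -0.4]
grip_width: 0.0866
t 14.15 q [  60.    43.3  -17.7   60.3   -9.3  102.9 -134. ] p [ 0.483  -0.4447  0.1717] r 0.657
lean 32.8 az 94.3 jaw az -177.8 jaw elev 1.3 F [-0.3 -0.5 -0.4] g 0.0866
hearth -0.1786 0.0013 0.1717 Fx -0.4
```

```bash
python3 -m pendant '{"xyz":[[0,0,-0.04],[0,0,-0.04],[0,0,-0.03],[0,0,-0.015]],"turn":[0.03,0.012,0,0]}' 0.7
python3 st.py; python3 -c "
from h import *
snap('side','s3.png');im=snap('top','t3.png')
cv2.imwrite('pics/t3z.png',cv2.cvtColor(cv2.resize(im[170:290,230:400],None,fx=4.5,fy=4.5,interpolation=cv2.INTER_CUBIC),cv2.COLOR_RGB2BGR))"
```

```text
time_s: 14.65
tool_pos: [0.4828, -0.4373, 0.0412]
tool_rot: [2.9, 56.7, 97.5]
force: [-0.2, 0.6, 0.5]
grip_width: 0.0622
t 14.65 q [  59.3   49.5  -17.2   65.6   -6.6   93.3 -129.3] p [ 0.4828 -0.4373  0.0412] r 0.651
lean 33.3 az 97.5 jaw az -174.8 jaw elev 1.6 F [-0.2  0.6  0.5] g 0.0622
hearth -0.1712 0.0009 0.0412 Fx 0.6
```

View pics/t3z.png

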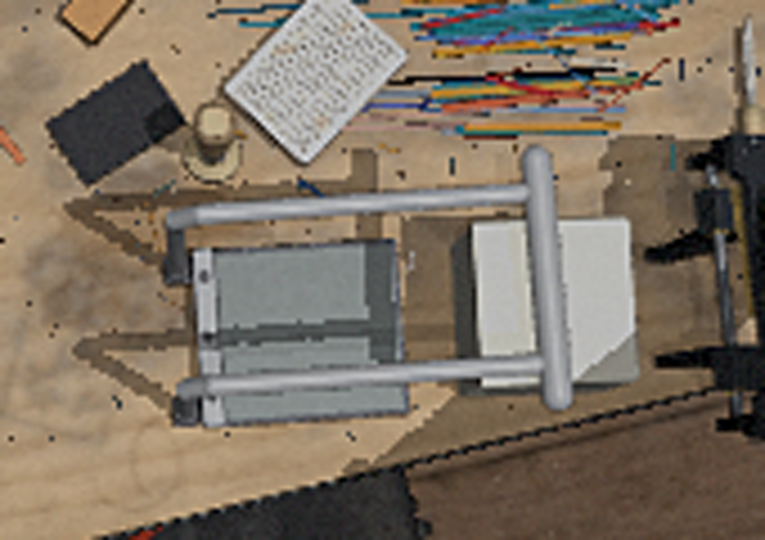

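View pics/s3.png

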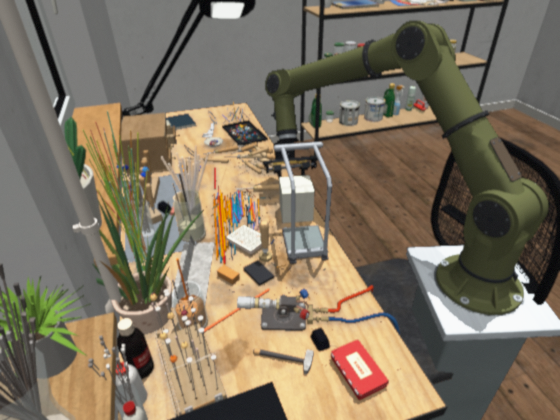

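```bash
python3 -m pendant '{"xyz":[[-0.001,0.012,0],[-0.001,0.012,0],[-0.001,0.01,0],[-0.001,0.008,0]],"turn":[0,0,0,0]}'
python3 st.py; python3 -m pendant '{"xyz":[[0,0.005,0],[0,0.005,0]],"turn":[0,0]}'; python3 st.py | tail -1
```

```text
time_s: 15.25
tool_pos: [0.4796, -0.3985, 0.0447]
tool_rot: [2.6, 57.2, 97.1]
force: [0.4, -2.7, -1.3]
grip_width: 0.061
t 15.25 q [  59.1   45.2  -18.2   72.6   -7.5   89.6 -130.6] p [ 0.4796 -0.3985  0.0447] r 0.624
lean 32.8 az 97.1 jaw az -175.1 jaw elev 1.4 F [ 0.4 -2.7 -1.3] g 0.061
hearth -0.1323 0.001 0.0447 Fx -2.7
time_s: 15.5
tool_pos: [0.4791, -0.3892, 0.045]
tool_rot: [2.6, 57.4, 97.0]
force: [-1.0, -3.8, -2.4]
grip_width: 0.061
hearth -0.1231 0.0007 0.045 Fx -3.7
```

```bash
python3 -m pendant '{"xyz":[[0,0.005,0],[0,0.005,0]],"turn":[0,0]}'; python3 st.py | tail -1;python3 -m pendant '{"xyz":[[0,0.004,0]],"turn":[0]}'; python3 st.py | tail -1
```

```text
time_s: 15.75
tool_pos: [0.4788, -0.3792, 0.0447]
tool_rot: [2.6, 57.4, 97.0]
force: [0.8, -3.1, -1.1]
grip_width: 0.0609
hearth -0.113 0.0002 0.0447 Fx -3.2
time_s: 15.88
tool_pos: [0.4792, -0.3765, 0.0448]
tool_rot: [2.5, 57.6, 96.9]
force: [1.5, -10.9, 1.2]
grip_width: 0.0606
hearth -0.1104 -0.0004 0.0448 Fx -11.0
```

```bash
python3 - <<'E'
from h import *
im=snap('top','t4.png')
cv2.imwrite('pics/t4z.png',cv2.cvtColor(cv2.resize(im[170:290,230:400],None,fx=4.5,fy=4.5,interpolation=cv2.INTER_CUBIC),cv2.COLOR_RGB2BGR))
E
```

```text
(no output)
```

View pics/t4z.png

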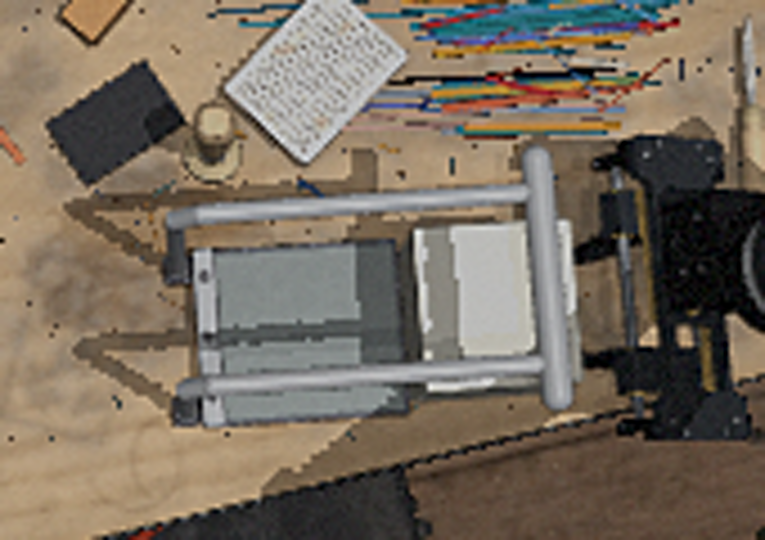

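```bash
python3 -m pendant '{"xyz":[[0,0.003,0],[0,0.002,0]],"turn":[0,0]}'; python3 st.py; python3 - <<'E'
from h import *
f=lambda a,z:unproj('top',np.array(a)/4.5+[230-.4,170-.4],z)
P=f([[413,228],[425,390],[574,222],[580,375]],.12);print(P.round(4))
e=np.radians(94.6);ex=np.array([np.cos(e),np.sin(e)]);print(((P[:,:2]-[.470,-.2665])@ex).round(4))
E
```

```text
time_s: 16.18
tool_pos: [0.4793, -0.3767, 0.0456]
tool_rot: [2.4, 58.2, 96.6]
force: [-0.1, -6.1, -0.6]
grip_width: 0.0612
t 16.18 q [  58.8   42.5  -18.7   76.7   -7.9   86.9 -131.6] p [ 0.4793 -0.3767  0.0456] r 0.61
lean 31.8 az 96.6 jaw az -175.4 jaw elev 1.3 F [-0.1 -6.1 -0.6] g 0.0612
hearth -0.1106 -0.0004 0.0456 Fx -6.1
[[ 0.5213 -0.2628  0.12  ]
 [ 0.4197 -0.2712  0.12  ]
 [ 0.5276 -0.3643  0.12  ]
 [ 0.4314 -0.3679  0.12  ]]
[-0.0004 -0.0007 -0.1021 -0.0979]
```

```bash
python3 -m pendant '{"xyz":[[0,0.004,0.004],[0,0.004,0.005],[-0.0005,0.004,0.005]],"turn":[0,0,0]}'; python3 st.py; python3 -c "
from h import *
snap('side','s5.png')
cv2.imwrite('pics/s5z.png',cv2.resize(cv2.imread('pics/s5.png')[120:280,200:360],None,fx=3.7,fy=3.7,interpolation=cv2.INTER_CUBIC))"
```

```text
time_s: 16.55
tool_pos: [0.4785, -0.3693, 0.0604]
tool_rot: [2.3, 58.7, 96.3]
force: [0.5, -4.4, 0.1]
grip_width: 0.0603
t 16.55 q [  58.7   40.6  -18.9   77.9   -8.2   87.  -132.2] p [ 0.4785 -0.3693  0.0604] r 0.604
lean 31.3 az 96.3 jaw az -175.6 jaw elev 1.2 F [ 0.5 -4.4  0.1] g 0.0603
hearth -0.1031 -0.0002 0.0604 Fx -4.4
```

View pics/s5z.png

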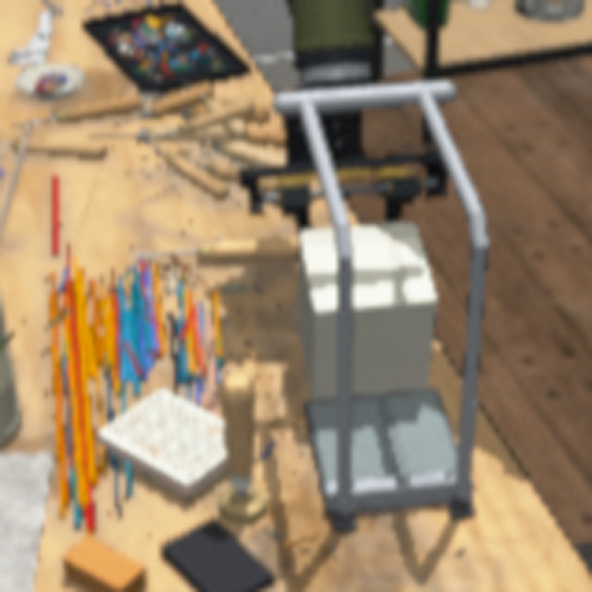

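```bash
python3 -m pendant '{"xyz":[[-0.0005,0.006,0.005],[-0.0005,0.006,0.005],[-0.0005,0.006,0.005],[-0.0005,0.006,0.005]],"turn":[0,0,0,0]}'; python3 st.py
```

```text
time_s: 17.1
tool_pos: [0.4769, -0.349, 0.0843]
tool_rot: [2.0, 59.2, 95.9]
force: [-0.8, -3.2, 1.7]
grip_width: 0.0615
t 17.1 q [  58.6   37.1  -19.6   80.4   -9.1   87.1 -133.4] p [ 0.4769 -0.349   0.0843] r 0.591
lean 30.8 az 95.9 jaw az -175.8 jaw elev 1.0 F [-0.8 -3.2  1.7] g 0.0615
hearth -0.0827 -0.0003 0.0843 Fx -3.1
```

```bash
python3 -m pendant '{"xyz":[[-0.0006,0.007,0.005],[-0.0006,0.007,0.005],[-0.0006,0.007,0.004],[-0.0006,0.007,0.003]],"turn":[0,0,0,0]}'; python3 st.py;  python3 -c "
from h import *
snap('side','s6.png')
cv2.imwrite('pics/s6z.png',cv2.resize(cv2.imread('pics/s6.png')[120:280,200:360],None,fx=3.7,fy=3.7,interpolation=cv2.INTER_CUBIC))"
```

```text
time_s: 17.6
tool_pos: [0.4746, -0.3158, 0.1032]
tool_rot: [2.0, 58.8, 96.1]
force: [-0.5, -0.6, 2.3]
grip_width: 0.0613
t 17.6 q [  58.2   33.6  -20.7   83.8  -10.4   86.9 -134.8] p [ 0.4746 -0.3158  0.1032] r 0.57
lean 31.2 az 96.1 jaw az -175.6 jaw elev 1.0 F [-0.5 -0.6  2.3] g 0.0613
hearth -0.0495 -0.0006 0.1032 Fx -0.6
```

View pics/s6z.png

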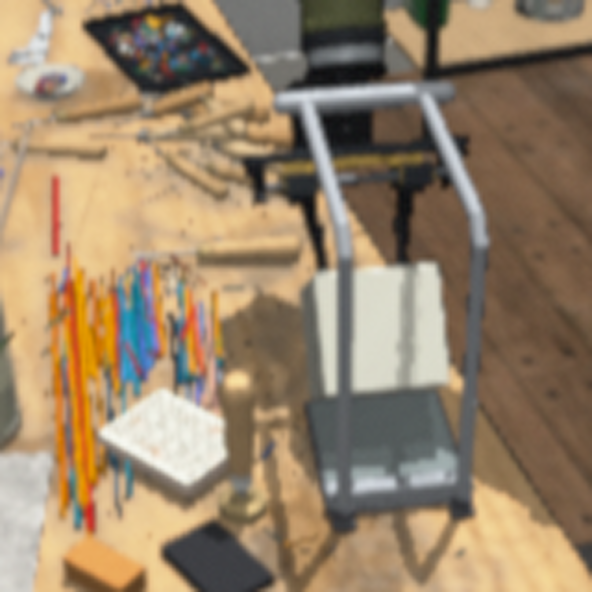

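```bash
python3 -m pendant '{"xyz":[[-0.0006,0.007,0.003],[-0.0006,0.007,0.002]],"turn":[0,0]}'; python3 st.py|tail -1;  python3 -c "
from h import *
snap('side','s7.png')
cv2.imwrite('pics/s7z.png',cv2.resize(cv2.imread('pics/s7.png')[120:280,200:360],None,fx=3.7,fy=3.7,interpolation=cv2.INTER_CUBIC))"
```

```text
time_s: 17.9
tool_pos: [0.4739, -0.2989, 0.1095]
tool_rot: [1.9, 58.7, 96.1]
force: [-1.4, -2.7, 8.9]
grip_width: 0.0609
hearth -0.0326 -0.0013 0.1095 Fx -2.6
```

View pics/s7z.png

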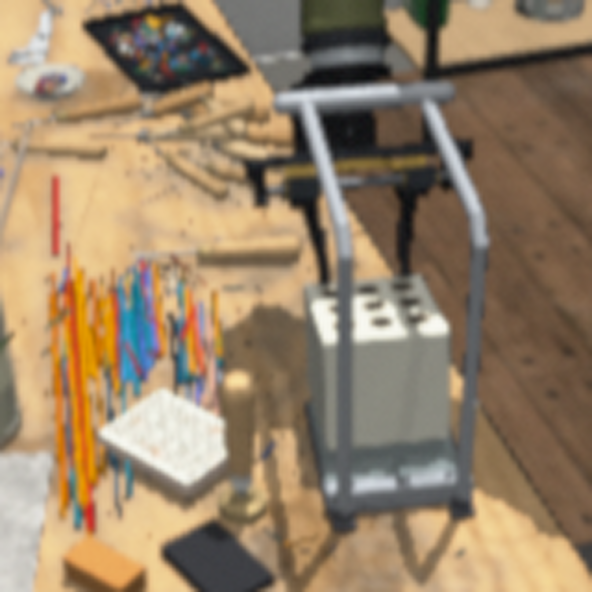

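```bash
python3 -m pendant '{"xyz":[[0,-0.004,0.008],[0.002,-0.02,0.005],[0.002,-0.025,0],[0.001,-0.015,0]],"turn":[0,0,0,0]}'; python3 st.py;  python3 -c "
from h import *
for c in ['side','top']:
    snap(c,c+'8.png')
    for n in ['brick_centre','drilled_face']: print(c,n,find(c,n))
cv2.imwrite('pics/s8z.png',cv2.resize(cv2.imread('pics/side8.png')[120:280,200:360],None,fx=3.7,fy=3.7,interpolation=cv2.INTER_CUBIC))
cv2.imwrite('pics/t8z.png',cv2.resize(cv2.imread('pics/top8.png')[170:290,230:400],None,fx=4.5,fy=4.5,interpolation=cv2.INTER_CUBIC))"
```

```text
time_s: 18.45
tool_pos: [0.4796, -0.3612, 0.1246]
tool_rot: [1.8, 58.6, 96.3]
force: [0.9, -0.5, -1.1]
grip_width: 0.061
t 18.45 q [  58.8   36.7  -19.7   76.3   -9.3   92.1 -133.6] p [ 0.4796 -0.3612  0.1246] r 0.6
lean 31.4 az 96.3 jaw az -175.3 jaw elev 1.0 F [ 0.9 -0.5 -1.1] g 0.061
hearth -0.0951 -0.002 0.1246 Fx -0.6
side brick_centre [([0.4677, -0.2383, 0.0582], 0.72)]
side drilled_face [([0.6898, -0.0586, -0.004], 0.67), ([0.5528, 0.2067, -0.0074], 0.63)]
top brick_centre []
top drilled_face [([0.4685, -0.2343, 0.1118], 0.82)]
```

View pics/s8z.png

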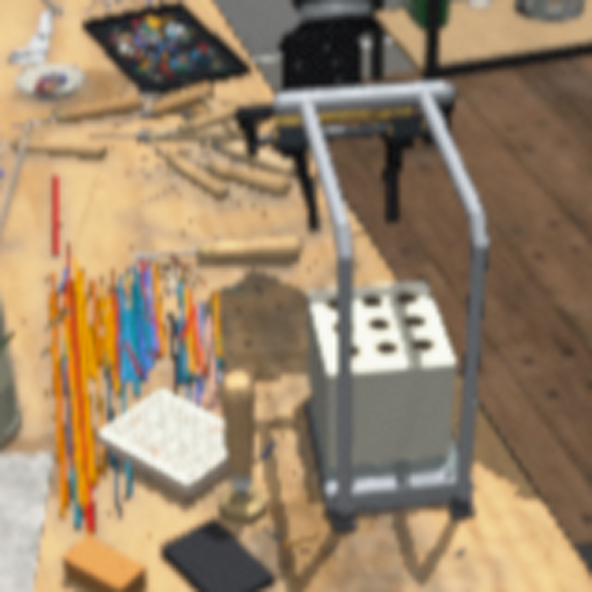

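View pics/t8z.png

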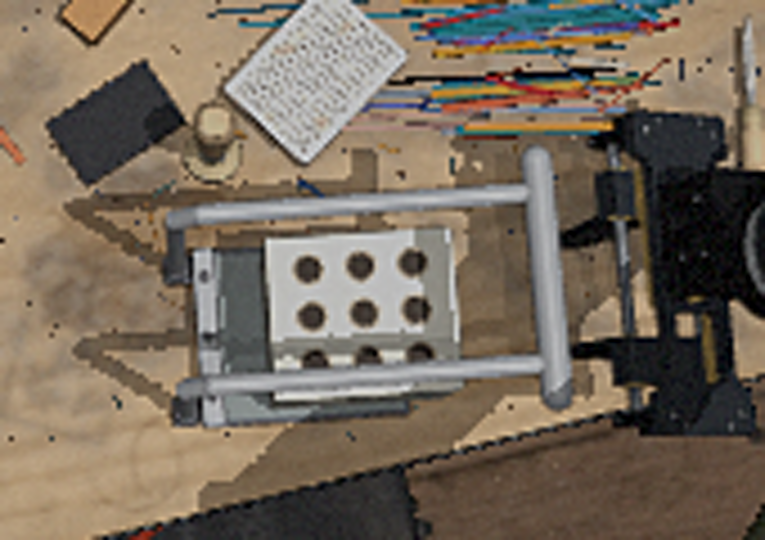

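```bash
python3 -m pendant '{"xyz":[[0,0,-0.03],[0,0,-0.03],[-0.001,0.01,-0.015],[-0.001,0.012,0]],"turn":[0,0,0,0]}'; python3 st.py
```

```text
time_s: 19.25
tool_pos: [0.4787, -0.3332, 0.0497]
tool_rot: [1.6, 58.5, 96.4]
force: [0.4, -0.7, -1.2]
grip_width: 0.0606
t 19.25 q [  58.1   38.7  -20.    82.7   -9.    83.8 -132.7] p [ 0.4787 -0.3332  0.0497] r 0.583
lean 31.5 az 96.4 jaw az -175.0 jaw elev 0.8 F [ 0.4 -0.7 -1.2] g 0.0606
hearth -0.0672 -0.0033 0.0497 Fx -0.7
```

```bash
python3 -m pendant '{"xyz":[[-0.001,0.01,0],[-0.001,0.01,0],[-0.001,0.01,0],[-0.001,0.01,0]],"turn":[0,0,0,0]}'; python3 st.py|tail -1; python3 -m pendant '{"xyz":[[-0.0005,0.006,0],[-0.0005,0.005,0]],"turn":[0,0]}'; python3 st.py|tail -2
```

```text
time_s: 19.75
tool_pos: [0.4762, -0.2923, 0.0528]
tool_rot: [1.2, 59.0, 96.0]
force: [-0.9, -2.1, -1.7]
grip_width: 0.0608
hearth -0.0262 -0.0041 0.0528 Fx -2.1
time_s: 20.0
tool_pos: [0.4751, -0.2822, 0.053]
tool_rot: [1.1, 59.2, 95.9]
force: [1.0, -4.6, -1.7]
grip_width: 0.061
lean 30.8 az 95.9 jaw az -175.1 jaw elev 0.6 F [ 1.  -4.6 -1.7] g 0.061
hearth -0.016 -0.0038 0.053 Fx -4.7
```

Sliding at ~4 N; expect the stop near TCP x ≈ −0.005.

```bash
python3 -m pendant '{"xyz":[[-0.0003,0.004,0],[-0.0003,0.004,0]],"turn":[0,0]}'; python3 st.py|tail -1; python3 -m pendant '{"xyz":[[0,0.003,0]],"turn":[0]}'; python3 st.py|tail -2
```

```text
time_s: 20.25
tool_pos: [0.4745, -0.2747, 0.0529]
tool_rot: [1.1, 59.3, 95.8]
force: [0.8, -3.5, -1.1]
grip_width: 0.0608
hearth -0.0085 -0.0038 0.0529 Fx -3.6
time_s: 20.38
tool_pos: [0.4746, -0.2724, 0.0529]
tool_rot: [1.0, 59.3, 95.7]
force: [1.1, -8.1, 1.1]
grip_width: 0.0612
lean 30.7 az 95.7 jaw az -175.2 jaw elev 0.5 F [ 1.1 -8.1  1.1] g 0.0612
hearth -0.0062 -0.0042 0.0529 Fx -8.1
```

```bash
python3 -m pendant '{"xyz":[[0,0.003,0]],"turn":[0]}'; python3 st.py|tail -2;  python3 -m pendant '{"xyz":[[0,0.003,0],[0,0.002,0]],"turn":[0,0]}'; python3 st.py|tail -2
```

```text
time_s: 20.5
tool_pos: [0.475, -0.2722, 0.0529]
tool_rot: [0.9, 59.6, 95.5]
force: [1.1, -10.1, 1.4]
grip_width: 0.0609
lean 30.4 az 95.5 jaw az -175.3 jaw elev 0.5 F [  1.1 -10.1   1.4] g 0.0609
hearth -0.0061 -0.0045 0.0529 Fx -10.2
time_s: 20.75
tool_pos: [0.475, -0.2725, 0.0531]
tool_rot: [0.8, 60.2, 95.2]
force: [0.8, -4.9, 1.1]
grip_width: 0.061
lean 29.8 az 95.2 jaw az -175.4 jaw elev 0.4 F [ 0.8 -4.9  1.1] g 0.061
hearth -0.0064 -0.0045 0.0531 Fx -5.0
```

```bash
python3 -m pendant '{"xyz":[[0,-0.01,0],[0.002,-0.03,0],[0.002,-0.04,0],[0.002,-0.04,0.01],[0.002,-0.04,0.03],[0,0,0]],"turn":[0,0,0,0,0,0]}'; python3 st.py;  python3 -c "
from h import *
for c in ['side','top']:
    snap(c,c+'9.png')
    for n in ['brick_centre','drilled_face','stop_face','file_1','bench_awl','graphite_block']: print(c,n,find(c,n)[:1])
cv2.imwrite('pics/s9z.png',cv2.resize(cv2.imread('pics/side9.png')[120:280,200:360],None,fx=3.7,fy=3.7,interpolation=cv2.INTER_CUBIC))
cv2.imwrite('pics/t9z.png',cv2.resize(cv2.imread('pics/top9.png')[170:290,230:400],None,fx=4.5,fy=4.5,interpolation=cv2.INTER_CUBIC))"
```

```text
time_s: 21.5
tool_pos: [0.4831, -0.4278, 0.0939]
tool_rot: [0.9, 59.0, 95.8]
force: [0.3, 1.1, -1.2]
grip_width: 0.0609
t 21.5 q [  59.6   43.9  -18.    67.9   -7.2   93.8 -130.3] p [ 0.4831 -0.4278  0.0939] r 0.645
lean 31.0 az 95.8 jaw az -175.0 jaw elev 0.5 F [ 0.3  1.1 -1.2] g 0.0609
hearth -0.1618 -0.0001 0.0939 Fx 1.1
side brick_centre [([0.4672, -0.2049, 0.0588], 0.72)]
side drilled_face [([0.4697, -0.2058, 0.1096], 0.94)]
side stop_face []
side file_1 [([0.6071, -0.5059, -0.002], 0.52)]
side bench_awl [([0.5836, -0.1374, -0.0043], 0.92)]
side graphite_block [([0.6096, -0.0695, 0.0003], 0.58)]
top brick_centre []
top drilled_face [([0.464, -0.2032, 0.1097], 0.57)]
top stop_face [([0.4537, -0.1424, 0.0214], 0.82)]
top file_1 [([0.6046, -0.5057, 0.0037], 0.59)]
top bench_awl [([0.5852, -0.1328, -0.0004], 0.66)]
top graphite_block [([0.6078, -0.0739, -0.0045], 0.56)]
```

View pics/t9z.png

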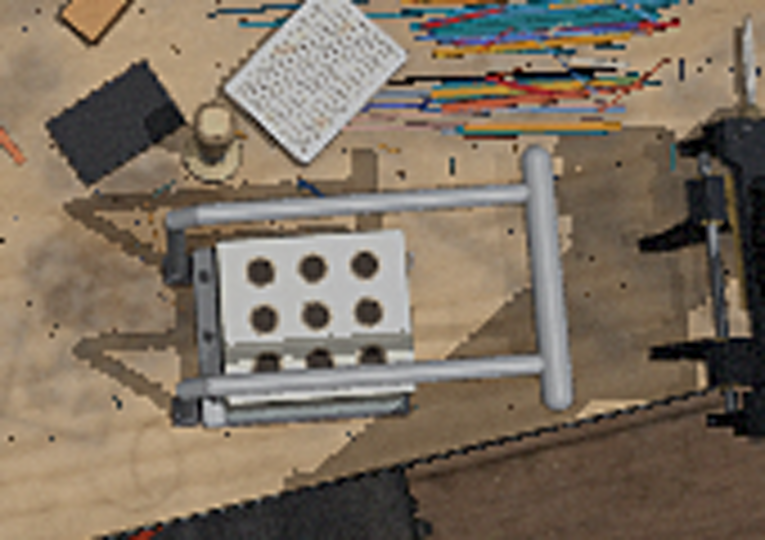

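View pics/s9z.png

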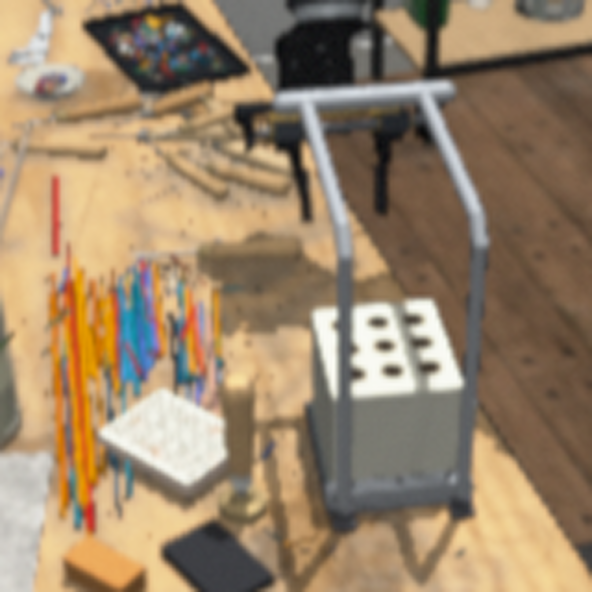

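```bash
python3 - <<'E'
from h import *
f=lambda a,z:unproj('top',np.array(a)/4.5+[230-.4,170-.4],z)
P=f([[261,271],[365,264],[264,318],[368,312],[313,267],[316,316]],.11)
a=lambda i,j:np.degrees(np.arctan2(*(P[j]-P[i])[1::-1])).round(1)
print(a(1,0),a(3,2),a(0,2)+180+90,a(1,3),a(4,5))
e=np.radians(94.6);ex=np.array([np.cos(e),np.sin(e)]);
for z,q in ((.11,[[217,243],[402,230],[226,402],[316,316]]),(.025,[[196,250],[206,418]]),(.01,[[407,400]])):
  D=f(q,z)[:,:2]-[.470,-.2665]; print(np.c_[D@ex,D@[-ex[1],ex[0]]].round(4).tolist())
E
```

```text
95.3 94.7 94.80000000000001 -175.7 -175.6
[[0.1232, -0.05], [0.0056, -0.0518], [0.1232, 0.0504], [0.0635, -0.0003]]
[[0.136, -0.0569], [0.1355, 0.0556]]
[[-0.0001, 0.0504]]
```

```bash
python3 -c "
from h import *
print(readout.get_obs()['force'].round(1)); print(sign_off())"
```

```text
[ 0.5  0.4 -0. ]
the job is handed in; nothing more can be done
None
```

The brick is on the hearth bed, drilled face up, pushed home against the back stop, and I handed the job in at about 21.5 s of the 45 s. Sign-off reports no verdict, so the result below rests on my own checks.

**What I did**
- **Leaning the hand:** The moves only turn the tool about the vertical. To lean the hand about 31–35° towards the hearth, I pulled it in against the arm's reach limits. My first attempt put the camera on the guard-bar side, so I redid it facing the other way.
- **Sliding to the fence:** I pushed low on the brick with both fingertips, at 3–4 N. I stopped at 11 N on contact, with its face parallel to the fence.
- **Tipping:** I followed the face upwards as it leaned until the brick went over by itself. Readings between moves stayed below 10 N.
- **Pushing home:** I pushed low at 2–5 N until the force rose to about 10 N with no further movement, then backed off.

**Last checks**
- **Position:** In the top view the ends of the brick lie at about x = 5.6 and 123 mm in the hearth frame. The middle is at 63.5–65 mm and the middle line at about 0 mm.
- **Angle and height:** The brick's heading is 94.7–95.3°, against my estimate of 94.6° for the hearth. The drilled face is about 0.11 m high.
- **Clearance:** The hand stands about 50 mm clear of the guard bar and 150 mm from the brick, with near-zero force on it.
- **Other items:** The file, awl and graphite block show no movement beyond the detectors' few millimetres of noise. I did not measure the others again, but nothing came near them.

**What disagreed:** The brick detector missed the brick in several top views. The two cameras' estimates of the hearth's points differed by up to about 5 mm. I relied on edges in the pictures and on feeling the stops instead.

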